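# Close the click-stop cap of the orange food flask

### The job

The food flask with the orange cap is not closed yet. Take the orange cap by its wing from above and turn it clockwise until it is home and its ratchet clicks and slips at least once, then let go. Leave the flask with the blue cap alone; it is already shut.

Things in the scene. Friction and masses are not known exactly. Their poses are not given: they have to be found in the camera images.
- orange_grip (a point): Centre of the wing on the orange cap: an upright bar 56 long, 14 thick, 26 high (mm), point half-way up, on the axis of turning. x along the wing, y across it, z up; turns with the cap, never rises. Wing top is 146, the round cap top under the wing (74 across) 120 above the worktop. Flask: silvery, 78 across, orange band, stuck fast to the worktop by a black suction foot.
- orange_thread (a joint): How far the thread in the orange cap is screwed in (rad): 0 = fully home at its stop, negative = still open; grows as the cap turns clockwise seen from above. Starts between -0.7 and -0.3 and turns easily (0.04 N m) with the cap until it meets the stop.
- orange_ratchet (a joint): Slip of the orange cap past its thread (rad), clockwise positive, 0 at the start and until the thread is home. It then clicks over notches 0.35 rad (20 deg) apart at about 0.15 N m; on release it settles in the nearest notch. Stopping just past a click can push the thread back by up to 0.18 rad: harmless. One clockwise turn of 1.2 rad is enough from every start.
- blue_wing (a point): On the like flask with a blue cap and blue band, already shut, also stuck to the worktop: the end of its cap's wing, half-way up (133 mm above the worktop), 28 mm from the cap's axis, which lies along this point's +x. To be left alone.

How it is judged:
By the outcome, as a careful person would: the job done as asked, in the order asked, and still so for the second after the job is handed in, with the robot touching nothing.
It also fails if it takes over 35 s, if anything falls off the work surface, if the arm or the gripper's body presses on something with over 40 N, if the wrist force passes 120 N, or if a joint passes its speed limit or range.

### The arm

A 6-joint arm with a two-finger parallel gripper is mounted at the origin on a cart in front of the work surface, level with it; the furniture and walls round the work are solid. World frame = base frame: x ahead of the robot, y to its left, z up, the work surface at z = 0. Lengths are in m, angles in rad, forces in N, time in s.
With the tool pointing down it reaches from about 0.275 to 0.85 m from the base axis. Payload 19 kg.
Tool frame: the origin (TCP) lies at the centre of the arm's flange, where the gripper is bolted on; the fingertips stand 173 mm ahead of it and the grasp point (between the pads) lies 155 mm ahead of it; z points along the fingers, y is the line along which they close (so a half turn about z gives the same grasp; the last joint's range is limited). The gripper opens to 85 mm and grips with 20 to 120 N. Pads are 22 mm wide; open, the fingers measure 114 mm over their backs; the gripper's body (76 mm by 85 mm) begins 54 mm behind the grasp point. The pads swing forward as they close: fully open they stand 13 mm farther back than shut.
Start: joints at [-1.235, 0.15, 1.437, -0, 1.554, -0.134], TCP at [0.26, -0.513, 0.405] pointing down, gripper open.
Joint ranges: [-2.8, 2.8], [-0.68, 2.1], [0.12, 2.68], [-1.39, 4.53], [0.16, 2.79], [-2.81, 2.81]. Speed limits (rad/s): [1.89, 1.89, 2.22, 3.01, 3.01, 3.01].

### API

Orientations are given as a rotation vector (axis times angle).
In Python, from rig import r gives the robot as it stands.
- The arm moves only by the shell command python3 -m jog 'ROWS' [FORCE]. ROWS is JSON, a list of rows, each an object with "xyz": the shift along the world's x, y, z in mm, a list of three; "dr": the turn, a rotation vector about the world's x, y, z in degrees, a list of three; "fingers": the opening, from 0 (shut) to 1 (fully open). A call has 1 to 8 rows; each row shifts and turns the commanded pose from where the row before left it; what a row does not reach is not made up. A row lasts 1/12 s, in which the tool goes at most 41.7 mm and 7.16 degrees, less where a joint would pass 70% of its speed; a pose out of reach is approached as far as the arm can. A call with a gripper value outside its range is refused whole. The fingers move at their own pace and stop on an object; FORCE is the grip in N (left out, the last holds). Time passes only in rows, so rows that do not move let the fingers close. It gives the time, the measured TCP pose, the force, the opening and the grip force at its end, in the units of the state.
- r.read_state(): the state, without advancing time (a new reading comes with each control period).
- r.snapshot(name): name is "side" or "top" or "wrist"; returns a dict with "img" (400x640x3 uint8, blue, green, red), "fx", "fy", "cx", "cy" (pixels), "R" (3x3) and "t" (3): a world point X has camera coordinates R X + t. Camera axes: x right, y down, z forward; pixel columns grow to the right and rows downward; lengths in m; the calibration is good to about 2 mm. A picture is of the moment at which its call begins. There is no depth.
- r.close_job(): hands the job in; it is judged then, once.
Trained networks look in a picture, given as the dict that the camera call returned (one of the last four; its "shot" number tells which), for a name from the list of things; names that differ only in an ending like _2 or _b are one class to them, and where a whole thing is asked for, a point or a joint stands for the part that bears it (a point fixed in the world has none). Each returns a list of dicts, best first, with "confidence" (0 to 1); they miss things now and then, are a little off and sometimes report something else, mostly with a low value. They report only what shows in the picture. A call takes as long as a camera call.
- r.boxes_of(picture, query): "pixel" ([column, row] in pixels, amid what is visible of it).
- r.masks_of(picture, query): "region" (400x640 bool, what is visible of it) and "pixel" ([column, row] in pixels, amid what is visible of it).
- r.pinpoint(picture, query): "pixel" ([column, row] in pixels: a listed point, or the origin of a listed thing).
The state is a dict: "clock": time; "joint_pos": joint angles; "joint_velocities": joint speeds; "joint_efforts": joint torques, N m; "ee_pos": TCP position; "tool_rot": TCP orientation; "force": force on the tool from outside, world axes, zero at the start; "wrist_torque": the same for the moment, N m; "grip_width": finger opening in m; "grip_force": force on a finger pad.
Only numpy, scipy, OpenCV 4.12 (cv2) and the standard library are available. Lean on these libraries where they do the work, as an engineer would, in place of code of your own. Each camera call takes 0.05 s, during which the arm holds its last target. There are 200 camera calls.

## Working session

There is one attempt and no reset: what is moved stays moved. The work goes in short steps, Python scripts to look and compute and a shell command to move; the robot and the scene stay as the last step left them, time stands still between calls to the robot, and variables do not carry over. Pictures are saved under pics/ and viewed, at most 10 in all, crops included, and the job is handed in when it is done.

```bash
mkdir -p pics; cat > h.py <<'E'
from rig import r
import cv2, numpy as np
def ray(s,p):
    d=np.array([(p[0]-s["cx"])/s["fx"],(p[1]-s["cy"])/s["fy"],1.]);R=np.array(s["R"]);t=np.array(s["t"])
    return -R.T@t, R.T@d
def at_z(s,p,z):
    o,d=ray(s,p); return o+d*(z-o[2])/d[2]
def proj(s,X):
    c=np.array(s["R"])@X+np.array(s["t"]); return s["fx"]*c[0]/c[2]+s["cx"],s["fy"]*c[1]/c[2]+s["cy"]
E
python3 - <<'E'
from h import *
ims=[]
for n in ("top","side","wrist"):
    s=r.snapshot(n); ims.append(s["img"])
    for q in ("orange_grip","blue_wing"):
        for f in (r.pinpoint,r.boxes_of):
            for d in f(s,q)[:2]:
                p=d["pixel"]; print(n,q,f.__name__,np.round(p),round(d["confidence"],2),np.round(at_z(s,p,.133),3))
cv2.imwrite("pics/a.png",cv2.resize(np.vstack(ims[:2]),(720,900))[:900]) 
cv2.imwrite("pics/top.png",ims[0]);cv2.imwrite("pics/side.png",ims[1])
st=r.read_state();print(st["clock"],st["ee_pos"],st["tool_rot"],st["grip_width"])
E
```

```text
top orange_grip call [242. 206.] 0.6 [0.413 0.18  0.133]
top orange_grip call [244. 206.] 0.68 [0.415 0.176 0.133]
top blue_wing call [408. 188.] 0.73 [ 0.458 -0.216  0.133]
top blue_wing call [407. 180.] 0.68 [ 0.476 -0.214  0.133]
side orange_grip call [292. 162.] 0.61 [0.411 0.169 0.133]
side orange_grip call [294. 166.] 0.61 [0.415 0.15  0.133]
side blue_wing call [329. 273.] 0.82 [ 0.465 -0.216  0.133]
side blue_wing call [343. 284.] 0.96 [ 0.484 -0.243  0.133]
0.75 [ 0.260279   -0.51270188  0.40467562] [-3.05525118e+00 -7.31118003e-01 -4.17953450e-05] 0.08537846236485538
```

View pics/top.png

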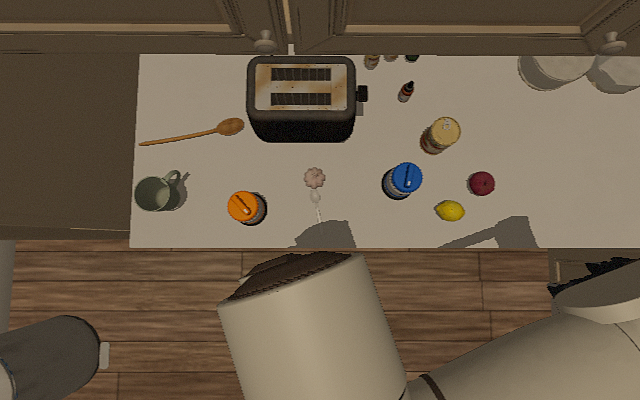

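View pics/side.png

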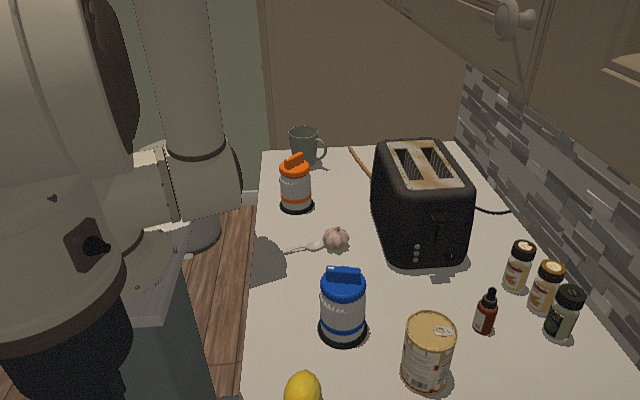

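The top view shows the orange cap at about (243,207) and the blue one at (405,180). The side view agrees, so I'll move to hover above the orange flask.

```bash
python3 -m jog '[{"xyz":[8,40,0]},{"xyz":[8,40,0]},{"xyz":[8,40,0]},{"xyz":[8,40,0]},{"xyz":[8,40,0]},{"xyz":[8,40,0]},{"xyz":[8,40,0]},{"xyz":[8,40,0]}]' 30; python3 -m jog '[{"xyz":[8,40,0]},{"xyz":[8,40,0]},{"xyz":[8,40,0]},{"xyz":[8,40,0]},{"xyz":[8,40,0]},{"xyz":[8,40,0]},{"xyz":[8,40,0]},{"xyz":[0,0,0]}]'
```

```text
invalid input at $[0]: expected keys xyz, dr, fingers
invalid input at $[0]: expected keys xyz, dr, fingers
```

```bash
python3 -m jog '[{"xyz":[8,40,0],"dr":[0,0,0],"fingers":1},{"xyz":[8,40,0],"dr":[0,0,0],"fingers":1},{"xyz":[8,40,0],"dr":[0,0,0],"fingers":1},{"xyz":[8,40,0],"dr":[0,0,0],"fingers":1},{"xyz":[8,40,0],"dr":[0,0,0],"fingers":1},{"xyz":[8,40,0],"dr":[0,0,0],"fingers":1},{"xyz":[8,40,0],"dr":[0,0,0],"fingers":1},{"xyz":[8,40,0],"dr":[0,0,0],"fingers":1}]' 30; python3 -m jog '[{"xyz":[8,40,0],"dr":[0,0,0],"fingers":1},{"xyz":[8,40,0],"dr":[0,0,0],"fingers":1},{"xyz":[8,40,0],"dr":[0,0,0],"fingers":1},{"xyz":[8,40,0],"dr":[0,0,0],"fingers":1},{"xyz":[8,40,0],"dr":[0,0,0],"fingers":1},{"xyz":[8,40,0],"dr":[0,0,0],"fingers":1},{"xyz":[0,0,0],"dr":[0,0,0],"fingers":1}]'
python3 - <<'E'
from h import *
st=r.read_state();print(st["clock"],st["ee_pos"],st["tool_rot"],st["joint_pos"])
s=r.snapshot("wrist");cv2.imwrite("pics/w1.png",s["img"])
for f in (r.pinpoint,r.boxes_of):
    for d in f(s,"orange_grip")[:2]:
        p=d["pixel"]; print(np.round(p),round(d["confidence"],2),np.round(at_z(s,p,.133),4))
E
```

```text
clock: 1.42
ee_pos: [0.3239, -0.1908, 0.4048]
tool_rot: [3.055, 0.73, 0.001]
force: [1.2, 0.5, 1.0]
grip_width: 0.085
grip_force: 0.0
clock: 2.0
ee_pos: [0.3715, 0.0477, 0.4049]
tool_rot: [-3.051, -0.742, -0.002]
force: [0.3, -1.2, 0.0]
grip_width: 0.0853
grip_force: 0.0
2.0 [0.37146385 0.04771719 0.40491066] [-3.05096502e+00 -7.42375502e-01 -1.97132291e-03] [-0.07955274 -0.28393359  1.84384519  0.00191885  1.58099114  1.01389114]
[192.  77.] 0.91 [0.4165 0.1816 0.133 ]
[619. 243.] 0.73 [ 0.4629 -0.209   0.133 ]
[204.  80.] 0.77 [0.4192 0.1727 0.133 ]
```

View pics/w1.png

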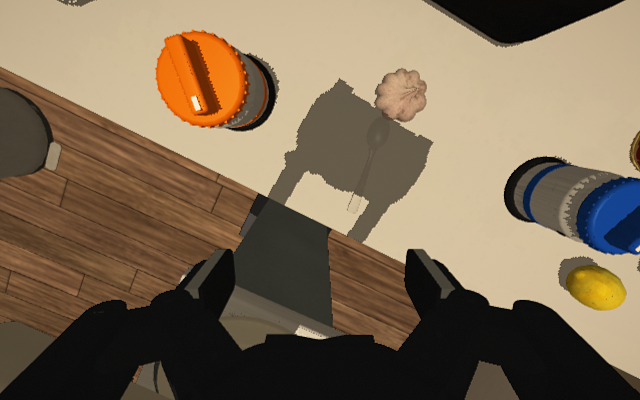

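The orange cap is centred near (200,78) in the wrist view. The wing runs from (178,38) to (197,108), and the pale mark is at its near end.

```bash
python3 - <<'E'
from h import *
s=r.snapshot("wrist");im=s["img"];hsv=cv2.cvtColor(im,cv2.COLOR_BGR2HSV)
a,b=at_z(s,(180,37),.146),at_z(s,(198,108),.146)
d=b-a;print(a,b,(a+b)/2,np.linalg.norm(d),np.degrees(np.arctan2(d[1],d[0])))
cr=cv2.resize(im[20:140,140:290],None,fx=5,fy=5,interpolation=cv2.INTER_CUBIC)
p=(a+b)/2
cv2.imwrite("pics/c1.png",cr)
E
```

```text
[0.43858499 0.18623502 0.146     ] [0.39956092 0.15827546 0.146     ] [0.41907296 0.17225524 0.146     ] 0.04800639995626935 -144.37954593342457
```

View pics/c1.png

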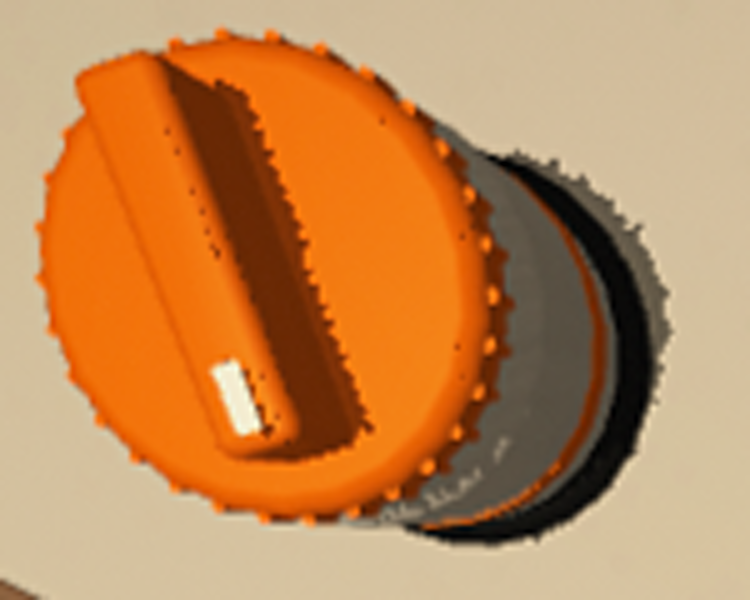

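```bash
python3 - <<'E'
from h import *
s=r.snapshot("wrist")
a,b=at_z(s,(163.6,33),.146),at_z(s,(192.4,107.5),.146)
d=b-a;print((a+b)/2,np.linalg.norm(d),np.degrees(np.arctan2(d[1],d[0])))
print(at_z(s,(193.6,75),.119))
from scipy.spatial.transform import Rotation as R
print(R.from_rotvec(r.read_state()["tool_rot"]).as_matrix().round(3))
E
```

```text
[0.41718599 0.17883078 0.146     ] 0.05159491128004396 -137.13887154039605
[0.4182851 0.1796177 0.119    ]
[[ 0.892  0.451 -0.   ]
 [ 0.451 -0.892 -0.   ]
 [-0.     0.    -1.   ]]
```

```bash
python3 -m jog '[{"xyz":[11,33,0],"dr":[0,0,4],"fingers":1},{"xyz":[11,33,0],"dr":[0,0,4],"fingers":1},{"xyz":[11,33,-15],"dr":[0,0,4],"fingers":1},{"xyz":[12,33,-15],"dr":[0,0,4],"fingers":1},{"xyz":[0,0,-15],"dr":[0,0,0],"fingers":1},{"xyz":[0,0,0],"dr":[0,0,0],"fingers":1}]'
python3 - <<'E'
from h import *
from scipy.spatial.transform import Rotation as R
st=r.read_state();print(st["joint_pos"]);print(R.from_rotvec(st["tool_rot"]).as_matrix().round(3))
s=r.snapshot("wrist");cv2.imwrite("pics/w2.png",s["img"])
for d in r.pinpoint(s,"orange_grip")[:2]:
    p=d["pixel"]; print(np.round(p),round(d["confidence"],2),np.round(at_z(s,p,.133),4))
E
```

```text
clock: 2.75
ee_pos: [0.4168, 0.1735, 0.3568]
tool_rot: [-2.923, -1.149, 0.007]
force: [-0.1, -0.6, -0.2]
grip_width: 0.0854
grip_force: 0.0
[ 2.23453545e-01 -8.74350630e-02  1.77956549e+00 -1.17776827e-05
  1.45404223e+00  1.04550429e+00]
[[ 0.733  0.681 -0.004]
 [ 0.681 -0.733 -0.001]
 [-0.004 -0.002 -1.   ]]
[310. 212.] 0.94 [0.4169 0.1826 0.133 ]
```

View pics/w2.png

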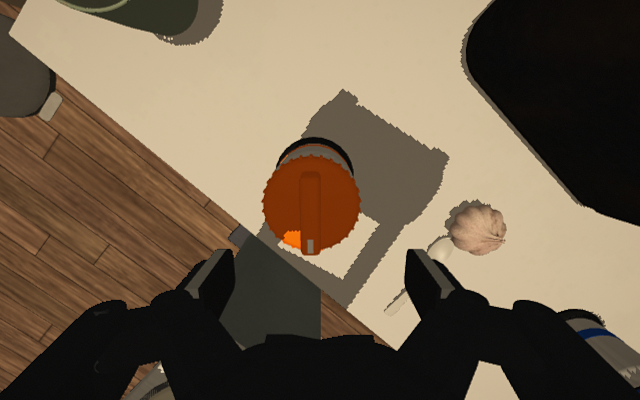

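The wing is upright in the wrist view, from (311,172) to (310,255), so it lines up with the fingers. I still need its exact centre.

```bash
python3 - <<'E'
from h import *
s=r.snapshot("wrist");st=r.read_state();print(st["ee_pos"])
a,b=at_z(s,(311,172),.146),at_z(s,(310.5,254),.146);d=b-a
print((a+b)/2,np.linalg.norm(d),np.degrees(np.arctan2(d[1],d[0])))
print(at_z(s,(311.5,205),.119))
E
```

```text
[0.41679002 0.17239662 0.3604902 ]
[0.41925411 0.18246046 0.146     ] 0.05742100094809712 -137.97817898632778
[0.41812505 0.18170923 0.119     ]
```

```bash
python3 -m jog '[{"xyz":[1,9,0],"dr":[0,0,-1],"fingers":1},{"xyz":[0,0,-15],"dr":[0,0,0],"fingers":0.6},{"xyz":[0,0,-15],"dr":[0,0,0],"fingers":0.6},{"xyz":[0,0,-12],"dr":[0,0,0],"fingers":0.6},{"xyz":[0,0,-10],"dr":[0,0,0],"fingers":0.6},{"xyz":[0,0,-6],"dr":[0,0,0],"fingers":0.6},{"xyz":[0,0,0],"dr":[0,0,0],"fingers":0.6}]' 30
python3 - <<'E'
from h import *
st=r.read_state();print(st["ee_pos"],st["force"],st["grip_width"])
s=r.snapshot("wrist");cv2.imwrite("pics/w3.png",s["img"]);print(r.read_state()["ee_pos"])
E
```

```text
clock: 3.48
ee_pos: [0.4175, 0.1821, 0.3014]
tool_rot: [-2.934, -1.121, 0.001]
force: [0.1, -0.0, -0.3]
grip_width: 0.0514
grip_force: 0.0
[0.41753649 0.18210872 0.30137955] [ 0.12828098 -0.00617069 -0.27425078] 0.05140252769585136
[0.41766502 0.1823151  0.30204505]
```

View pics/w3.png

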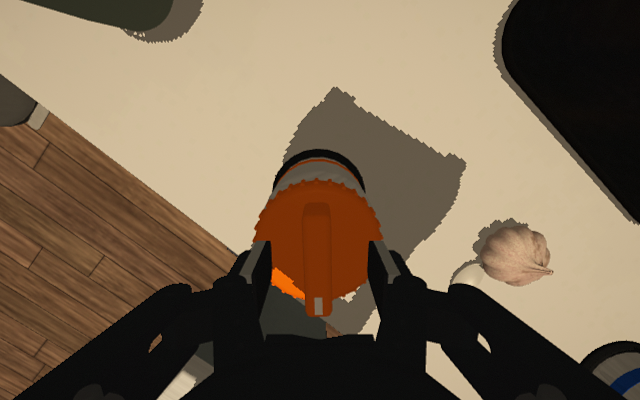

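The wing sits centred between the pads, at about column 317 in a gap of 262 to 375. I'll close on it.

```bash
python3 -m jog '[{"xyz":[0,0,-3],"dr":[0,0,0],"fingers":0},{"xyz":[0,0,0],"dr":[0,0,0],"fingers":0},{"xyz":[0,0,0],"dr":[0,0,0],"fingers":0},{"xyz":[0,0,0],"dr":[0,0,0],"fingers":0},{"xyz":[0,0,0],"dr":[0,0,0],"fingers":0},{"xyz":[0,0,0],"dr":[0,0,0],"fingers":0}]' 50
```

```text
clock: 4.03
ee_pos: [0.4174, 0.1831, 0.2992]
tool_rot: [-2.933, -1.124, -0.0]
force: [-4.8, 2.4, 5.2]
grip_width: 0.0128
grip_force: 51.9
```

```bash
python3 -m jog '[{"xyz":[0,0,0],"dr":[0,0,-4],"fingers":0},{"xyz":[0,0,0],"dr":[0,0,-4],"fingers":0},{"xyz":[0,0,0],"dr":[0,0,-4],"fingers":0},{"xyz":[0,0,0],"dr":[0,0,-4],"fingers":0},{"xyz":[0,0,0],"dr":[0,0,-4],"fingers":0},{"xyz":[0,0,0],"dr":[0,0,-4],"fingers":0}]'
python3 -c "
from h import *
st=r.read_state();print(st['wrist_torque'],st['force'],st['joint_pos'][5])"
```

```text
clock: 4.53
ee_pos: [0.4175, 0.1829, 0.2992]
tool_rot: [3.104, 0.484, 0.001]
force: [-2.7, -1.9, 4.4]
grip_width: 0.0126
grip_force: 52.0
[-0.32103653  0.51262703  0.00917754] [-2.70125992 -1.91123888  4.36936421] 1.5049037141932298
```

```bash
python3 -m jog '[{"xyz":[0,0,0],"dr":[0,0,-4],"fingers":0},{"xyz":[0,0,0],"dr":[0,0,-4],"fingers":0},{"xyz":[0,0,0],"dr":[0,0,-4],"fingers":0},{"xyz":[0,0,0],"dr":[0,0,-4],"fingers":0},{"xyz":[0,0,0],"dr":[0,0,-4],"fingers":0},{"xyz":[0,0,0],"dr":[0,0,-4],"fingers":0}]'
python3 -c "
from h import *
st=r.read_state();print(st['wrist_torque'],st['joint_pos'][5])"
python3 -m jog '[{"xyz":[0,0,0],"dr":[0,0,-4],"fingers":0},{"xyz":[0,0,0],"dr":[0,0,-4],"fingers":0},{"xyz":[0,0,0],"dr":[0,0,-4],"fingers":0}]'
python3 -c "
from h import *
st=r.read_state();print(st['wrist_torque'],st['joint_pos'][5])"
python3 -m jog '[{"xyz":[0,0,0],"dr":[0,0,-4],"fingers":0},{"xyz":[0,0,0],"dr":[0,0,-4],"fingers":0},{"xyz":[0,0,0],"dr":[0,0,-4],"fingers":0},{"xyz":[0,0,0],"dr":[0,0,0],"fingers":0}]'
python3 - <<'E'
from h import *
st=r.read_state();print(st['wrist_torque'],st['force'],st['joint_pos'][5])
s=r.snapshot("wrist");cv2.imwrite("pics/w4.png",s["img"])
E
```

```text
clock: 5.03
ee_pos: [0.4175, 0.1829, 0.2993]
tool_rot: [3.137, -0.17, 0.001]
force: [-3.3, -0.7, 6.1]
grip_width: 0.0129
grip_force: 63.9
[-0.20566777  0.60128751  1.24555369] 1.9231720024421861
clock: 5.28
ee_pos: [0.4175, 0.1826, 0.2992]
tool_rot: [3.101, -0.499, 0.001]
force: [-3.4, -5.3, 7.2]
grip_width: 0.0128
grip_force: 53.3
[-0.99181624  0.72188873  0.27172519] 2.1331792839210446
clock: 5.62
ee_pos: [0.4174, 0.1826, 0.2993]
tool_rot: [3.031, -0.822, 0.0]
force: [-5.8, -7.0, 9.5]
grip_width: 0.0129
grip_force: 53.2
[-1.24895167  1.07599702 -0.04480044] [-5.81843392 -6.99771681  9.52704809] 2.344127925551601
```

View pics/w4.png

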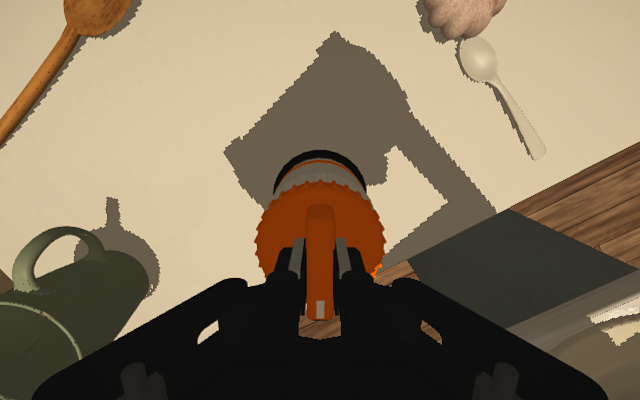

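The wing still lines up with the fingers, running up column 320. The cap turned with the tool by 1.26 rad, so I'll release and back away.

```bash
python3 -m jog '[{"xyz":[0,0,0],"dr":[0,0,0],"fingers":0.6},{"xyz":[0,0,0],"dr":[0,0,0],"fingers":0.6},{"xyz":[0,0,0],"dr":[0,0,0],"fingers":0.6},{"xyz":[0,0,0],"dr":[0,0,0],"fingers":0.6},{"xyz":[0,0,10],"dr":[0,0,0],"fingers":0.6},{"xyz":[0,0,20],"dr":[0,0,0],"fingers":0.6},{"xyz":[0,0,30],"dr":[0,0,0],"fingers":0.6},{"xyz":[0,0,0],"dr":[0,0,0],"fingers":0.6}]'
python3 - <<'E'
from h import *
st=r.read_state();print(st['wrist_torque'],st['force'])
s=r.snapshot("wrist");cv2.imwrite("pics/w5.png",s["img"])
E
```

```text
clock: 6.33
ee_pos: [0.418, 0.183, 0.3642]
tool_rot: [-3.031, 0.814, -0.009]
force: [0.6, 0.0, 0.9]
grip_width: 0.0512
grip_force: 0.0
[ 0.02272822 -0.00073944  0.00489199] [0.61579244 0.02673839 0.89087495]
```

View pics/w5.png

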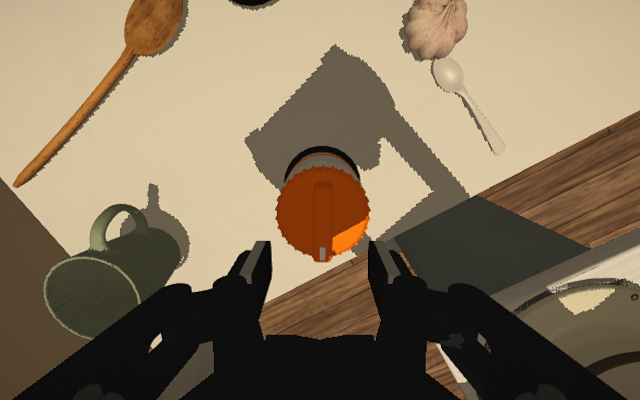

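After release the wing is still upright at about (323,220), so the cap has kept its 1.26 rad turn. The gripper is clear of everything.

```bash
python3 -c "
from rig import r
print(r.close_job())"
```

```text
the job is handed in; nothing more can be done
None
```

I turned the orange cap about 1.26 rad clockwise, past the 1.2 rad that is enough from any start, then let go and backed the gripper clear. I did not observe the ratchet click itself. The blue flask was not touched, and the job was handed in at about 6.4 s.

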